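# Find the box with the brass seal by weight and lock it in the carrier

### The job

One of the three identical closed wooden boxes holds a brass seal and is much heavier than the other two, which hold only wooden blanks. Find it by its weight, stand it upright in the pocket of the carrier and let go of it, then push the carrier's black slide knob fully home so that the keeper bar reaches over the box. Leave the two light boxes standing upright on the bench, and leave the hand stamp, the jar and the ink tin where they are.

Things in the scene. Friction and masses are not known exactly. Their poses are not given: they have to be found in the camera images.
- box_a: Closed light-wood box with a dark lid seam and lid dot, 50 x 50 mm, 64 mm tall; origin: centre of the underside, z up, x and y square to its sides. Lid glued shut. Starts upright on the bench, 100 mm or more from the other boxes (centres). All three boxes look the same; in each run any one of them holds the brass seal (420 to 630 g in all), the others a wooden blank (120 to 190 g in all).
- box_b: Second box, looks the same as box_a. In all boxes the contents have about 2 mm of sideways and 12 mm of vertical play.
- box_c: Third box, looks the same as box_a.
- carrier: Carrier fixed to the bench: pocket 64 x 64 mm inside, walls 6 mm thick with tops 22 mm above the bench, floor 6 mm above it. Origin: on the bench under the pocket's centre, z up. At y = -44 to -74 mm stands the keeper's guide block, 34 mm wide along x, 96 mm tall: put a box in with the fingers closing along the carrier's x. Base plate from y = +40 to -78 mm, 84 mm along x.
- pocket (a point): Centre of the pocket's floor, 6 mm above the bench; axes as the carrier's.
- keeper (a joint): Keeper slide, m: 0 = home (stop; its steel bar, 20 mm wide, reaches over the pocket to 8 mm short of the centre, underside 76 mm above the bench, 6 mm over a seated box); grows as it is pulled out along the carrier's -y, to 0.055 (stop). Starts 0.042 to 0.054 out, clear of the pocket. Stays where left; moving it takes 3 N plus 8 N per m/s.
- keeper_knob (a point): Centre of the outer face of the keeper's black knob (disc 30 mm across, 14 mm thick, axis along the carrier's y, 80 mm above the bench). The face looks to the carrier's -y, is 104 mm from the pocket's centre when home, and moves with the slide. Push it along the carrier's +y.
- wood_stamp: Bystander: dark wooden hand stamp standing on its foot, 42 mm diameter, 80 mm tall. Origin: centre of the underside.
- glue_jar: Bystander: amber jar, 56 mm diameter, 75 mm tall. Origin: centre of the underside.
- ink_tin: Bystander: flat blue ink pad tin, 75 x 115 x 18 mm. Origin: centre of the underside.
There are look-alikes about, which are no part of the job. What is meant by the carrier is not turquoise, and is the larger of those in its own colour. What is shaped like the box_a but blue is not meant.

How it is judged:
By the outcome, as a careful person would: the job done as asked, in the order asked, and still so for the second after the job is handed in, with the robot touching nothing.
It also fails if it takes over 72 s, if anything falls off the work surface, if the arm or the gripper's body presses on something with over 40 N, if the wrist force passes 120 N, or if a joint passes its speed limit or range.

### The arm

A 6-joint arm with a two-finger parallel gripper is mounted at the origin on the work surface. World frame = base frame: x ahead of the robot, y to its left, z up, the work surface at z = 0. Lengths are in m, angles in degrees, forces in N, time in s.
With the tool pointing down it reaches from about 0.4 to 0.825 m from the base axis. Payload 7 kg.
Tool frame: the origin (TCP) lies on the centre line of the jaws, within the pads' length; the fingertips stand 19 mm ahead of it and the grasp point (between the pads) is the TCP; z points along the fingers, y is the line along which they close (so a half turn about z gives the same grasp; the last joint's range is limited). The gripper opens to 88 mm and grips with 3 to 60 N. Pads are 19 mm wide; open, the fingers measure 130 mm over their backs; the gripper's body (78 mm by 193 mm) begins 47 mm behind the grasp point.
Start: joints at [-54.196, 20.546, 0.682, 0, -70.136, -16.507], TCP at [0.223, -0.637, 0.222] pointing down, gripper open.
Joint ranges: [-176.03, 176.03], [-82.01, 121.73], [-58.28, 71.71], [-173.87, 95.51], [-174.79, -0.11], [-173.66, 173.66]. Speed limits (degrees/s): [136.94, 136.94, 172.46, 180, 180, 180].

### API

Orientations are given as [roll, pitch, yaw] about the fixed x, y, z axes, in that order (R = Rz(yaw) Ry(pitch) Rx(roll)).
In Python, from plant import ctrl gives the robot as it stands.
- The arm moves only by the tool move_arm, never from a script. Its argument "motion" is a list of rows, each a list of 3 entries, a list of its own where there are three numbers: the shift along the tool's x, y, z in mm, then the turn, a rotation vector about the tool's x, y, z in degrees, then the closure, from 0 (fully open) to 1 (shut). A call has 1 to 10 rows; each row is the pose to reach, as a shift and turn from the pose commanded when the call began, along the tool's axes at that moment; what a row does not reach only later rows make up. A row lasts 1/12 s, in which the tool goes at most 41.7 mm and 7.16 degrees, less where a joint would pass 70% of its speed; a pose out of reach is approached as far as the arm can. A call with a gripper value outside its range is refused whole. The fingers move at their own pace and stop on an object; the grip force is fixed at half the most. Time passes only in rows, so rows that repeat a pose let the fingers close. It gives the time, the measured TCP pose, the force, the opening and the grip force at its end, in the units of the state.
- ctrl.get_obs(): the state, without advancing time (a new reading comes with each control period).
- ctrl.snapshot(name): name is "scene" or "top"; returns a dict with "color" (400x640x3 uint8, blue, green, red), "camera_matrix" (3x3 intrinsics, pixels), "cam_to_world" (4x4, takes a point from camera to world coordinates). Camera axes: x right, y up, looking along -z (the intrinsics and any distortion apply to the point x, -y, -z); pixel columns grow to the right and rows downward; lengths in m; the calibration is good to about 2 mm. A picture is of the moment at which its call begins. There is no depth.
- ctrl.close_job(): hands the job in; it is judged then, once.
The state is a dict: "clock": time; "joint_pos": joint angles; "qvel": joint speeds; "tau": joint torques, N m; "tool_pos": TCP position; "orientation": TCP orientation; "force": force on the tool from outside, world axes, zero at the start; "moment": the same for the moment, N m; "opening": finger opening in m; "gripper_force": force on a finger pad.
Only numpy, scipy, OpenCV 4.12 (cv2) and the standard library are available. Lean on these libraries where they do the work, as an engineer would, in place of code of your own. Each camera call takes 0.05 s, during which the arm holds its last target. There are 200 camera calls.

## Working session

There is one attempt and no reset: what is moved stays moved. The work goes in short steps, Python scripts to look and compute and a tool call to move; the robot and the scene stay as the last step left them, time stands still between calls to the robot, and variables do not carry over. Pictures are saved under pics/ and viewed, at most 10 in all, crops included, and the job is handed in when it is done.

Besides the shell and the picture viewer there is one more tool, called as name([rows], argument=value, ...), one row to a line, values as JSON. move_arm: Moves the arm, as the interface text tells. Its arguments: {"type":"object","properties":{"motion":{"type":"array"}},"required":["motion"]}

```bash
mkdir -p pics; ls
cat > h.py <<'E'
import numpy as np, cv2
from plant import ctrl
def snap(n,f):
    s=ctrl.snapshot(n); cv2.imwrite(f'pics/{f}.png',s['color']); np.savez(f'pics/{f}.npz',K=s['camera_matrix'],T=s['cam_to_world'],d=np.array(s.get('distortion',s.get('dist_coeffs',np.zeros(5))),float)); return s
def px(f,u,v,z):
    a=np.load(f'pics/{f}.npz');K,T=a['K'],a['T'];r=T[:3,:3]@np.array([(u-K[0,2])/K[0,0],-(v-K[1,2])/K[1,1],-1]);o=T[:3,3]
    return o+r*(z-o[2])/r[2]
def proj(f,p):
    a=np.load(f'pics/{f}.npz');K,T=a['K'],a['T'];c=T[:3,:3].T@(np.array(p)-T[:3,3]);return K[0,0]*c[0]/-c[2]+K[0,2],K[1,1]*c[1]/c[2]+K[1,2]
E
python3 - <<'E'
from h import *
for n in('top','scene'):
    s=snap(n,n+'0'); print(n,list(s.keys()),s['camera_matrix'].round(1).tolist(),s['cam_to_world'].round(3).tolist())
print(ctrl.get_obs())
E
```

```text
pics
top ['color', 'camera_matrix', 'cam_to_world'] [[451.4, 0.0, 328.3], [0.0, 451.4, 209.4], [0.0, 0.0, 1.0]] [[-0.01, 0.999, -0.042, 0.473], [-1.0, -0.01, -0.013, 0.029], [-0.014, 0.042, 0.999, 1.341], [0.0, 0.0, 0.0, 1.0]]
scene ['color', 'camera_matrix', 'cam_to_world'] [[362.1, 0.0, 318.6], [0.0, 362.1, 205.0], [0.0, 0.0, 1.0]] [[-0.054, -0.738, 0.672, 1.182], [0.999, -0.044, 0.032, 0.053], [0.006, 0.673, 0.74, 0.803], [0.0, 0.0, 0.0, 1.0]]
{'clock': 0.1, 'joint_pos': array([-5.41974522e+01,  2.05866880e+01,  6.38226197e-01, -1.78097475e-02,
       -7.01351328e+01, -1.65059015e+01]), 'qvel': array([-0.01261536, -0.13719666,  0.21652211,  0.12764639,  0.01029708,
       -0.0690667 ]), 'tau': array([-1.60758365e-03, -5.84164596e+01,  2.93748593e+01,  7.01554388e+00,
        1.01484740e-02, -6.37810581e-05]), 'tool_pos': array([ 0.2228739 , -0.63666878,  0.22101735]), 'orientation': array([ 1.79915093e+02, -7.69939433e-03, -1.60709412e+02]), 'force': array([-0.85311193,  0.67444302,  0.06049752]), 'moment': array([0.01614166, 0.01367723, 0.05612986]), 'gripper_force': 0.0, 'opening': 0.0877289885178649}
```

View pics/top0.png

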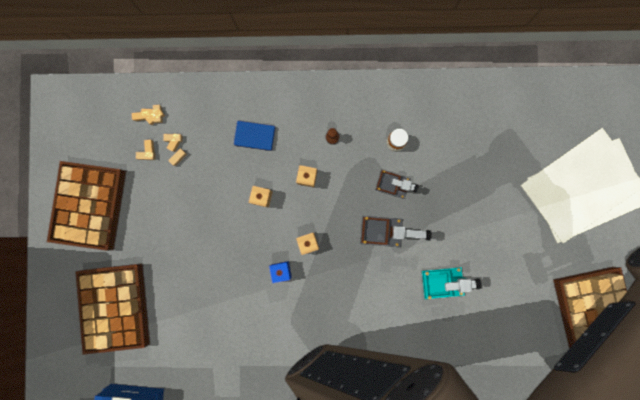

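View pics/scene0.png

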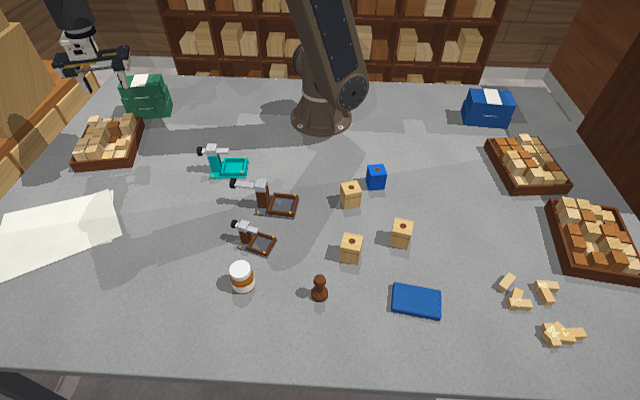

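Top view: the boxes are at (306,176), (260,196) and (307,243), and the blue look-alike is at (281,272). The carrier candidates are small brown (392,184), large brown (382,232) and turquoise (443,284). The large brown one fits, since it isn't turquoise and is the larger of the two brown ones. I'll confirm this in an enlarged crop.

Run:
```python
from h import *
i=cv2.imread('pics/top0.png'); 
cv2.imwrite('pics/crop1.png',cv2.resize(i[155:275,240:440],None,fx=4,fy=4,interpolation=cv2.INTER_CUBIC))
hsv=cv2.cvtColor(i,cv2.COLOR_BGR2HSV)
m=cv2.inRange(hsv,(10,80,140),(28,255,255)); m[:,:235]=0;m[:,330:]=0;m[:150]=0
n,l,st,c=cv2.connectedComponentsWithStats(m)
for k in range(1,n):
    if st[k,4]>100:
        cn=np.argwhere(l==k)[:,::-1].astype(np.float32); r=cv2.minAreaRect(cn); w=[px('top0',*p,.064)[:2] for p in cv2.boxPoints(r)]
        print(st[k],r,np.round(w,3).tolist())
```

```text
[296 165  21  21 309] ((305.9615478515625, 175.1923065185547), (18.04268455505371, 18.04268455505371), 11.309932708740234) [[0.605, 0.139], [0.656, 0.129], [0.645, 0.078], [0.595, 0.089]]
[249 186  21  21 310] ((258.86468505859375, 195.85882568359375), (18.33062744140625, 18.00522804260254), 12.528807640075684) [[0.549, 0.274], [0.599, 0.263], [0.587, 0.212], [0.537, 0.223]]
[296 233  22  22 309] ((307.0, 243.49996948242188), (18.024980545043945, 18.024980545043945), 71.56504821777344) [[0.448, 0.139], [0.464, 0.091], [0.415, 0.075], [0.4, 0.124]]
```

View pics/crop1.png

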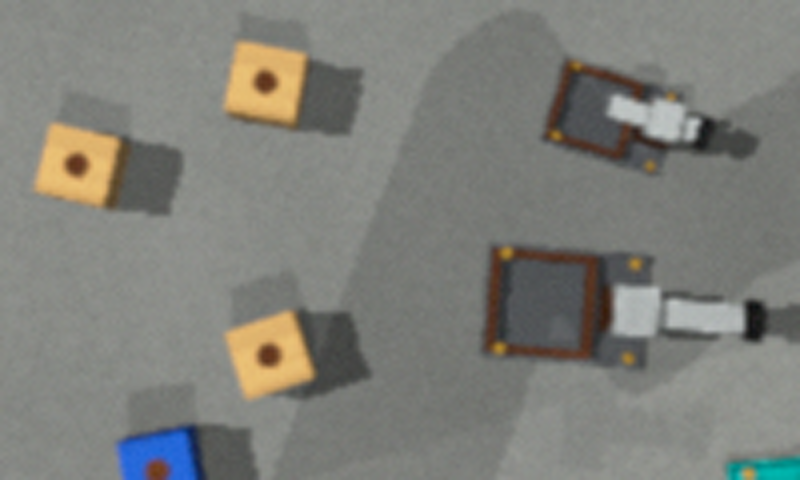

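The crop confirms it: the large brown carrier has its pocket corners at crop (490,247), (602,252), (595,358), (485,352), and its keeper points image-right with the knob at about (755,320). Next I'll work out the poses.

Run:
```python
from h import *
C=lambda p,z:px('top0',240+(p[0]+.5)/4-.5,155+(p[1]+.5)/4-.5,z)[:2]
B={'1':[(238,41),(307,52),(296,127),(225,113)],'2':[(52,124),(124,138),(107,207),(36,190)],'3':[(226,331),(294,310),(315,375),(247,398)]}
D={'1':(265,82),'2':(77,165),'3':(268,355)}
def quad(P,z):
    w=np.array([C(p,z) for p in P]); e=[w[(k+1)%4]-w[k] for k in range(4)]
    a=[(np.degrees(np.arctan2(v[1],v[0]))+45)%90-45 for v in e]
    return w.mean(0).round(4),np.round(a,1),[round(float(np.linalg.norm(v)),4) for v in e]
for k in B: print(k,C(D[k],.064).round(4),quad(B[k],.064))
print('pocket',quad([(490,247),(602,252),(595,358),(485,352)],.022))
print('screws',[C(p,.02).round(4).tolist() for p in [(506,254),(635,265),(628,358),(499,349)]])
print('knob',C((765,320),.08),C((755,320),.095))
i=cv2.imread('pics/scene0.png'); cv2.imwrite('pics/crop2.png',cv2.resize(i[165:265,220:420],None,fx=4,fy=4,interpolation=cv2.INTER_CUBIC))
```

```text
1 [0.6255 0.109 ] (array([0.6246, 0.1079]), array([ -9.8,  -8.8, -11.8, -10.6]), [0.0498, 0.054, 0.0515, 0.0522])
2 [0.5678 0.2431] (array([0.568 , 0.2411]), array([-11.6, -14.1, -14. , -13.8]), [0.0523, 0.0505, 0.052, 0.0483])
3 [0.4319 0.1084] (array([0.433 , 0.1066]), array([16.6, 17.4, 18.1, 17. ]), [0.0503, 0.0482, 0.0506, 0.0495])
pocket (array([ 0.467 , -0.0898]), array([-3.1, -4.7, -3.7, -3.5]), [0.0817, 0.0773, 0.0801, 0.0766])
screws [[0.5025, -0.0635], [0.4935, -0.1575], [0.4258, -0.1513], [0.4333, -0.0575]]
knob [ 0.45342072 -0.23856431] [ 0.45371956 -0.22852645]
```

View pics/crop2.png

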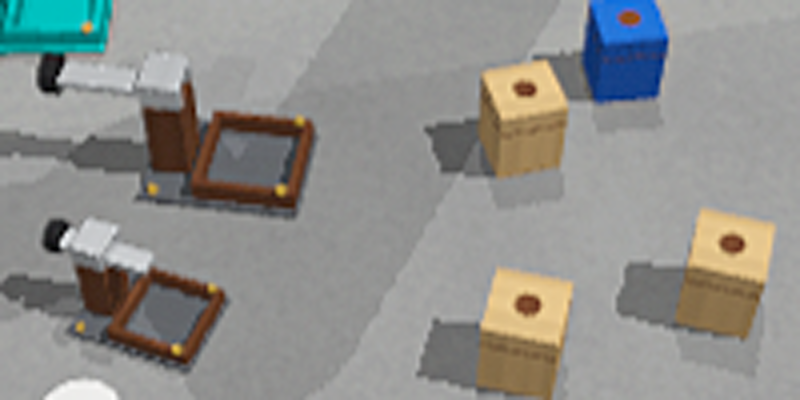

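Run:
```python
from h import *
C=lambda p,z:px('scene0',220+(p[0]+.5)/4-.5,165+(p[1]+.5)/4-.5,z)[:2].round(4)
for p in [(525,90),(528,304),(732,243)]: print(C(p,.064))
for z in(.022,.006): print([C(p,z).tolist() for p in [(300,121),(281,190),(152,188)]])
print('knob face', C((41,76),.08))
print('pocket',np.mean([C(p,.022) for p in [(218,112),(313,122),(297,192),(193,183)]],0))
```

```text
[0.4345 0.1103]
[0.6268 0.1111]
[0.5691 0.2455]
[[0.4351, -0.0548], [0.5042, -0.0616], [0.5078, -0.154]]
[[0.4198, -0.057], [0.4903, -0.0639], [0.494, -0.1582]]
knob face [ 0.4574 -0.2352]
pocket [ 0.46795 -0.0844 ]
```

```bash
cat > ov.py <<'E'
from h import *
def ov(f,c,yaw,d,u0,v0,w,h,s):
    im=cv2.resize(cv2.imread(f'pics/{f}.png')[v0:v0+h,u0:u0+w],None,fx=s,fy=s,interpolation=cv2.INTER_CUBIC)
    a=np.radians(yaw);R=np.array([[np.cos(a),-np.sin(a)],[np.sin(a),np.cos(a)]])
    def P(x,y,z):
        q=R@[x,y]+c; u,v=proj(f,[*q,z]); return [(u-u0+.5)*s-.5,(v-v0+.5)*s-.5]
    def pl(pts,col,cl=True): cv2.polylines(im,[np.array([P(*p) for p in pts]).round().astype(int)],cl,col,1)
    r=lambda x0,x1,y0,y1,z:[(x0,y0,z),(x1,y0,z),(x1,y1,z),(x0,y1,z)]
    pl(r(-.038,.038,-.038,.038,.022),(0,255,0)); pl(r(-.042,.042,-.078,.04,0.0),(255,0,255)); pl(r(-.017,.017,-.074,-.044,.096),(0,255,255))
    t=np.linspace(0,6.28,24); pl([(.015*np.cos(x),-.104-d,.08+.015*np.sin(x)) for x in t],(0,0,255))
    return im
E
python3 - <<'E'
from ov import *
c=np.array([.467,-.088])
a=ov('top0',c,-5,.045,350,205,100,55,8)
b=ov('scene0',c,-5,.045,220,170,100,55,8)
cv2.imwrite('pics/ov1.png',cv2.resize(np.vstack([a,b]),(545,600),interpolation=cv2.INTER_AREA) if 0 else cv2.resize(np.vstack([a[:300],b[:300]]),(800,600)))
E
```

```text
(no output)
```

View pics/ov1.png

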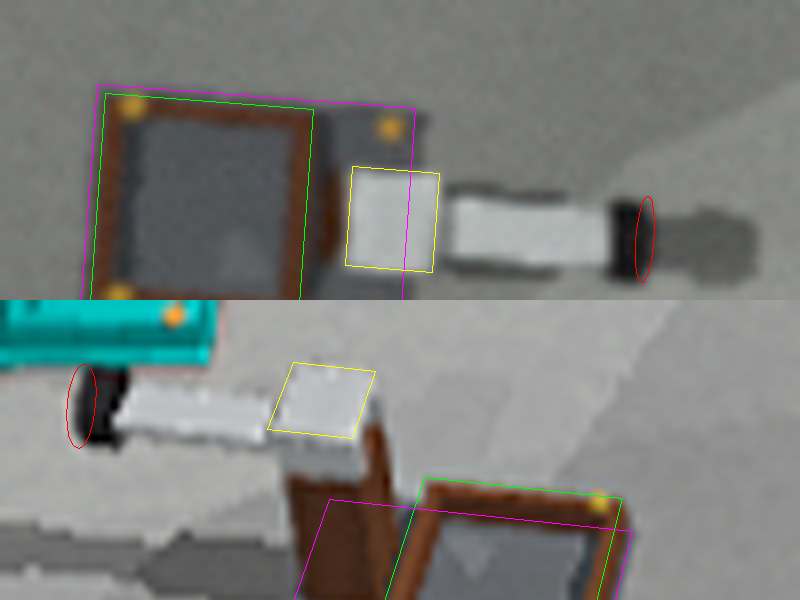

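The overlay fits to 1–2 mm in both views. The carrier is at (0.466, -0.089) with yaw -5°, and the keeper is about 44 mm out.

```bash
cat > go.py <<'E'
import sys,numpy as np
from scipy.spatial.transform import Rotation as Ro
from plant import ctrl
def go(*targets):
    o=ctrl.get_obs(); R0=Ro.from_euler('xyz',o['orientation'],degrees=True)
    print('t',round(o['clock'],2),'pos',o['tool_pos'].round(4),'rpy',o['orientation'].round(1),'q',o['joint_pos'].round(1),'F',o['force'].round(2),'open',round(o['opening'],4))
    for x,y,z,yaw in targets:
        s=R0.inv().apply(np.array([x,y,z])-o['tool_pos'])*1e3; r=(R0.inv()*Ro.from_euler('xyz',[180,0,yaw],degrees=True)).as_rotvec(degrees=True)
        print((x,y,z,yaw),'->',s.round(1),r.round(1))
if __name__=='__main__': go(*[tuple(map(float,a.split(','))) for a in sys.argv[1:]])
E
python3 go.py .626,.110,.20,-100 .626,.110,.13,-100
```

```text
t 0.1 pos [ 0.2229 -0.6367  0.221 ] rpy [ 179.9   -0.  -160.7] q [-54.2  20.6   0.6  -0.  -70.1 -16.5] F [-0.85  0.67  0.06] open 0.0877
(0.626, 0.11, 0.2, -100.0) -> [-627.2  571.5   21.8] [  0.1   0.  -60.7]
(0.626, 0.11, 0.13, -100.0) -> [-627.2  571.4   91.8] [  0.1   0.  -60.7]
```

move_arm([
  [[-627,571,22],[0,0,-60.7],0],
  [[-627,571,22],[0,0,-60.7],0],
  [[-627,571,22],[0,0,-60.7],0],
  [[-627,571,22],[0,0,-60.7],0],
  [[-627,571,22],[0,0,-60.7],0],
  [[-627,571,22],[0,0,-60.7],0],
  [[-627,571,22],[0,0,-60.7],0],
  [[-627,571,22],[0,0,-60.7],0],
  [[-627,571,22],[0,0,-60.7],0],
  [[-627,571,22],[0,0,-60.7],0],
])

```text
clock: 0.93
tool_pos: [0.4213, -0.2686, 0.211]
orientation: [-180.0, 0.0, -99.8]
force: [0.4, -0.4, -0.1]
opening: 0.0879
gripper_force: 0.0
```

```bash
python3 go.py .626,.110,.20,-100
```

```text
t 0.93 pos [ 0.4213 -0.2686  0.211 ] rpy [-180.     0.   -99.8] q [-10.    4.3 -21.9  -0.  -63.8   0.2] F [ 0.37 -0.42 -0.06] open 0.0879
(0.626, 0.11, 0.2, -100.0) -> [-407.8 -137.5   11.1] [-0.   0.   0.2]
```

move_arm([
  [[-408,-137,11],[0,0,0],0],
  [[-408,-137,11],[0,0,0],0],
  [[-408,-137,11],[0,0,0],0],
  [[-408,-137,11],[0,0,0],0],
  [[-408,-137,11],[0,0,0],0],
  [[-408,-137,11],[0,0,0],0],
  [[-408,-137,11],[0,0,0],0],
  [[-408,-137,11],[0,0,0],0],
  [[-408,-137,11],[0,0,0],0],
  [[-408,-137,11],[0,0,0],0],
])

```text
clock: 1.77
tool_pos: [0.6205, 0.0973, 0.2001]
orientation: [180.0, -0.0, -100.0]
force: [-0.7, -0.8, 0.9]
opening: 0.0875
gripper_force: 0.0
```

```bash
python3 go.py .626,.110,.045,-100
```

```text
t 1.77 pos [0.6205 0.0973 0.2001] rpy [ 180.   -0. -100.] q [ 26.7  17.   -7.4  -0.  -65.7 -36.7] F [-0.73 -0.85  0.89] open 0.0875
(0.626, 0.11, 0.045, -100.0) -> [-13.5  -3.2 155.1] [ 0. -0.  0.]
```

move_arm([
  [[-13,-3,20],[0,0,0],0],
  [[-13,-3,60],[0,0,0],0],
  [[-13,-3,85],[0,0,0],0],
  [[-13,-3,85],[0,0,0],0],
  [[-13,-3,85],[0,0,0],0],
])

```text
clock: 2.18
tool_pos: [0.6246, 0.1071, 0.1143]
orientation: [179.8, -0.1, -100.0]
force: [-0.3, 0.1, 1.4]
opening: 0.0875
gripper_force: 0.0
```

```bash
python3 go.py .626,.110,.045,-100
```

```text
t 2.18 pos [0.6246 0.1071 0.1143] rpy [ 1.798e+02 -1.000e-01 -1.000e+02] q [ 27.4  21.7 -12.6   0.  -56.  -37.4] F [-0.29  0.07  1.35] open 0.0875
(0.626, 0.11, 0.045, -100.0) -> [-3.3 -1.1 69.3] [ 0.2 -0.1  0. ]
```

move_arm([
  [[-3,-1,25],[0,0,0],0],
  [[-3,-1,50],[0,0,0],0],
  [[-3,-1,69],[0,0,0],0],
  [[-3,-1,69],[0,0,0],0],
  [[-3,-1,69],[0,0,0],1],
  [[-3,-1,69],[0,0,0],1],
  [[-3,-1,69],[0,0,0],1],
  [[-3,-1,69],[0,0,0],1],
  [[-3,-1,69],[0,0,0],1],
  [[-3,-1,69],[0,0,0],1],
])

```text
clock: 3.02
tool_pos: [0.6272, 0.1104, 0.0473]
orientation: [-179.9, 0.0, -100.0]
force: [-0.3, -0.0, -0.1]
opening: 0.0533
gripper_force: 0.0
```

move_arm([
  [[0,0,0],[0,0,0],1],
  [[0,0,0],[0,0,0],1],
  [[0,0,0],[0,0,0],1],
  [[0,0,-10],[0,0,0],1],
  [[0,0,-20],[0,0,0],1],
  [[0,0,-30],[0,0,0],1],
  [[0,0,-30],[0,0,0],1],
  [[0,0,-30],[0,0,0],1],
  [[0,0,-30],[0,0,0],1],
  [[0,0,-30],[0,0,0],1],
])

```text
clock: 3.85
tool_pos: [0.6265, 0.1101, 0.076]
orientation: [180.0, -0.0, -100.0]
force: [-0.1, -0.2, -2.2]
opening: 0.0497
gripper_force: 29.9
```

```bash
python3 go.py; python3 go.py
```

```text
t 3.85 pos [0.6265 0.1101 0.076 ] rpy [ 180.   -0. -100.] q [ 27.5  24.  -14.6  -0.  -51.4 -37.5] F [-0.1  -0.16 -2.21] open 0.0497
t 3.85 pos [0.6265 0.1101 0.076 ] rpy [ 180.   -0. -100.] q [ 27.5  24.  -14.6  -0.  -51.4 -37.5] F [-0.1  -0.16 -2.21] open 0.0497
```

move_arm([
  [[0,0,0],[0,0,0],1],
  [[0,0,0],[0,0,0],1],
])

```text
clock: 4.02
tool_pos: [0.6266, 0.1102, 0.0759]
orientation: [180.0, -0.0, -100.0]
force: [-0.6, -0.6, -2.2]
opening: 0.05
gripper_force: 29.9
```

move_arm([
  [[0,0,0],[0,0,0],1],
  [[0,0,0],[0,0,0],1],
])

```text
clock: 4.18
tool_pos: [0.6268, 0.1102, 0.0762]
orientation: [180.0, -0.0, -100.0]
force: [-0.1, 0.2, -2.0]
opening: 0.0499
gripper_force: 29.9
```

This box is light (about 2 N), so I'll set it down.

move_arm([
  [[0,0,12],[0,0,0],1],
  [[0,0,22],[0,0,0],1],
  [[0,0,28],[0,0,0],1],
  [[0,0,30],[0,0,0],1],
  [[0,0,30],[0,0,0],1],
  [[0,0,30],[0,0,0],0],
  [[0,0,30],[0,0,0],0],
  [[0,0,30],[0,0,0],0],
  [[0,0,30],[0,0,0],0],
  [[0,0,30],[0,0,0],0],
])

```text
clock: 5.02
tool_pos: [0.6269, 0.1103, 0.0461]
orientation: [180.0, -0.0, -100.0]
force: [0.2, -0.2, 0.2]
opening: 0.0777
gripper_force: 0.0
```

move_arm([
  [[0,0,0],[0,0,0],0],
  [[0,0,0],[0,0,0],0],
  [[0,0,-30],[0,0,0],0],
  [[0,0,-65],[0,0,0],0],
  [[0,0,-95],[0,0,0],0],
  [[0,0,-95],[0,0,0],0],
])

```text
clock: 5.52
tool_pos: [0.6306, 0.1113, 0.1485]
orientation: [-179.5, 0.3, -99.9]
force: [2.1, 0.9, 0.1]
opening: 0.0874
gripper_force: 0.0
```

```bash
python3 go.py .433,.109,.13,-73 .5685,.2442,.13,-103
```

```text
t 5.52 pos [0.6306 0.1113 0.1485] rpy [-179.5    0.3  -99.9] q [ 27.5  20.  -10.2   0.1 -59.2 -37.5] F [2.05 0.88 0.13] open 0.0874
(0.433, 0.109, 0.13, -73.0) -> [ 36.4 194.4  16.6] [ -0.6   0.1 -26.9]
(0.5685, 0.2442, 0.13, -103.0) -> [-120.1   84.2   18.3] [-0.5  0.3  3.1]
```

move_arm([
  [[-31,20,3],[0,0,1],0],
  [[-62,40,6],[0,0,2],0],
  [[-92,61,9],[0,0,3],0],
  [[-115,76,11],[0,0,3],0],
  [[-122,81,11],[0,0,3],0],
  [[-122,81,11],[0,0,3],0],
  [[-122,81,11],[0,0,3],0],
])

```text
clock: 6.1
tool_pos: [0.5682, 0.2448, 0.1304]
orientation: [-180.0, -0.0, -102.9]
force: [0.8, -0.6, 0.1]
opening: 0.0876
gripper_force: 0.0
```

```bash
python3 go.py .5685,.2442,.045,-103
```

```text
t 6.1 pos [0.5682 0.2448 0.1304] rpy [-180.    -0.  -102.9] q [ 41.4  19.4 -13.7   0.  -56.9 -54.3] F [ 0.75 -0.62  0.08] open 0.0876
(0.5685, 0.2442, 0.045, -103.0) -> [ 0.5 -0.4 85.4] [-0.  -0.   0.1]
```

move_arm([
  [[0,0,25],[0,0,0],0],
  [[0,0,50],[0,0,0],0],
  [[0,0,72],[0,0,0],0],
  [[0,0,85],[0,0,0],0],
  [[0,0,85],[0,0,0],0.3],
  [[0,0,85],[0,0,0],1],
  [[0,0,85],[0,0,0],1],
  [[0,0,85],[0,0,0],1],
  [[0,0,85],[0,0,0],1],
  [[0,0,85],[0,0,0],1],
])

```text
clock: 6.93
tool_pos: [0.5688, 0.2448, 0.0464]
orientation: [-179.9, 0.1, -103.0]
force: [-0.2, 0.7, -0.2]
opening: 0.053
gripper_force: 0.0
```

move_arm([
  [[0,0,0],[0,0,0],1],
  [[0,0,0],[0,0,0],1],
  [[0,0,0],[0,0,0],1],
  [[0,0,-10],[0,0,0],1],
  [[0,0,-20],[0,0,0],1],
  [[0,0,-30],[0,0,0],1],
  [[0,0,-30],[0,0,0],1],
  [[0,0,-30],[0,0,0],1],
  [[0,0,-30],[0,0,0],1],
  [[0,0,-30],[0,0,0],1],
])

```text
clock: 7.77
tool_pos: [0.568, 0.2443, 0.075]
orientation: [180.0, -0.0, -103.0]
force: [0.0, 0.3, -2.0]
opening: 0.0497
gripper_force: 30.0
```

move_arm([
  [[0,0,0],[0,0,0],1],
  [[0,0,0],[0,0,0],1],
  [[0,0,0],[0,0,0],1],
])

```text
clock: 8.02
tool_pos: [0.5682, 0.2444, 0.075]
orientation: [180.0, -0.0, -103.0]
force: [-0.1, -0.3, -1.0]
opening: 0.0499
gripper_force: 30.0
```

Also light, so I'll set it down and go to the third box.

move_arm([
  [[0,0,12],[0,0,0],1],
  [[0,0,22],[0,0,0],1],
  [[0,0,28],[0,0,0],1],
  [[0,0,30],[0,0,0],1],
  [[0,0,30],[0,0,0],1],
  [[0,0,30],[0,0,0],0],
  [[0,0,30],[0,0,0],0],
  [[0,0,30],[0,0,0],0],
  [[0,0,30],[0,0,0],0],
  [[0,0,30],[0,0,0],0],
])

```text
clock: 8.85
tool_pos: [0.5683, 0.2445, 0.045]
orientation: [180.0, -0.0, -103.0]
force: [-1.2, 0.0, -0.9]
opening: 0.0777
gripper_force: 0.0
```

move_arm([
  [[0,0,0],[0,0,0],0],
  [[0,0,0],[0,0,0],0],
  [[0,0,-20],[0,0,0],0],
  [[0,0,-50],[0,0,0],0],
  [[0,0,-85],[0,0,0],0],
  [[0,0,-105],[0,0,0],0],
  [[0,0,-105],[0,0,0],0],
  [[0,0,-105],[0,0,0],0],
])

```text
clock: 9.52
tool_pos: [0.5689, 0.245, 0.1521]
orientation: [-179.9, 0.2, -103.0]
force: [0.2, -0.2, 0.1]
opening: 0.0875
gripper_force: 0.0
```

```bash
python3 go.py .4335,.109,.14,-73
```

```text
t 9.52 pos [0.5689 0.245  0.1521] rpy [-179.9    0.2 -103. ] q [ 41.3  18.2 -12.3  -0.  -59.3 -54.3] F [ 0.18 -0.2   0.1 ] open 0.0875
(0.4335, 0.109, 0.14, -73.0) -> [163.1 101.4  11.5] [ -0.1   0.1 -30. ]
```

move_arm([
  [[27,17,2],[0,0,-5],0],
  [[55,34,4],[0,0,-11],0],
  [[82,51,6],[0,0,-17],0],
  [[110,68,8],[0,0,-23],0],
  [[137,85,10],[0,0,-28],0],
  [[155,96,11],[0,0,-30],0],
  [[163,101,11],[0,0,-30],0],
  [[163,101,11],[0,0,-30],0],
  [[163,101,11],[0,0,-30],0],
])

```text
clock: 10.27
tool_pos: [0.4335, 0.1085, 0.1393]
orientation: [-180.0, -0.0, -73.1]
force: [-0.0, 0.6, 0.2]
opening: 0.0874
gripper_force: 0.0
```

```bash
python3 go.py .4335,.109,.045,-73
```

```text
t 10.27 pos [0.4335 0.1085 0.1393] rpy [-180.    -0.   -73.1] q [ 39.5   3.1 -33.7   0.  -53.2 -22.6] F [-0.02  0.56  0.24] open 0.0874
(0.4335, 0.109, 0.045, -73.0) -> [-0.5 -0.1 94.3] [-0.  -0.  -0.1]
```

move_arm([
  [[0,0,25],[0,0,0],0],
  [[0,0,55],[0,0,0],0],
  [[0,0,80],[0,0,0],0],
  [[0,0,94],[0,0,0],0],
  [[0,0,94],[0,0,0],0.3],
  [[0,0,94],[0,0,0],1],
  [[0,0,94],[0,0,0],1],
  [[0,0,94],[0,0,0],1],
  [[0,0,94],[0,0,0],1],
  [[0,0,94],[0,0,0],1],
])

```text
clock: 11.1
tool_pos: [0.4338, 0.1089, 0.0463]
orientation: [-179.9, 0.0, -73.0]
force: [-0.0, -0.1, 0.4]
opening: 0.0533
gripper_force: 0.0
```

move_arm([
  [[0,0,0],[0,0,0],1],
  [[0,0,0],[0,0,0],1],
  [[0,0,0],[0,0,0],1],
  [[0,0,-10],[0,0,0],1],
  [[0,0,-25],[0,0,0],1],
  [[0,0,-45],[0,0,0],1],
  [[0,0,-65],[0,0,0],1],
  [[0,0,-75],[0,0,0],1],
  [[0,0,-75],[0,0,0],1],
  [[0,0,-75],[0,0,0],1],
])

```text
clock: 11.93
tool_pos: [0.4328, 0.1084, 0.1201]
orientation: [-180.0, 0.0, -73.0]
force: [-0.4, -0.5, -5.7]
opening: 0.0495
gripper_force: 29.9
```

move_arm([
  [[0,0,0],[0,0,0],1],
  [[0,0,0],[0,0,0],1],
  [[0,0,0],[0,0,0],1],
])

```text
clock: 12.18
tool_pos: [0.4326, 0.108, 0.1194]
orientation: [179.9, -0.0, -73.0]
force: [-0.1, 0.9, -4.7]
opening: 0.0495
gripper_force: 29.9
```

```bash
python3 go.py .466,-.089,.12,-95
```

```text
t 12.18 pos [0.4326 0.108  0.1194] rpy [179.9  -0.  -73. ] q [ 39.5   4.5 -35.3  -0.  -50.4 -22.5] F [-0.05  0.88 -4.7 ] open 0.0495
(0.466, -0.089, 0.12, -95.0) -> [198.2  25.6  -0.4] [ 0.1 -0.1 22. ]
```

That's about 5 N, so this is the heavy box. I'll carry it to above the pocket.

move_arm([
  [[12,2,0],[0,0,2],1],
  [[35,5,0],[0,0,5],1],
  [[60,8,0],[0,0,8],1],
  [[85,11,0],[0,0,11],1],
  [[110,14,0],[0,0,14],1],
  [[135,17,0],[0,0,17],1],
  [[160,20,0],[0,0,20],1],
  [[182,23,0],[0,0,22],1],
  [[193,25,0],[0,0,22],1],
  [[198,25.5,0],[0,0,22],1],
])

```text
clock: 13.02
tool_pos: [0.4663, -0.09, 0.1195]
orientation: [179.9, -0.0, -95.1]
force: [0.2, 0.4, -4.7]
opening: 0.0497
gripper_force: 29.9
```

move_arm([
  [[0,0,0],[0,0,0],1],
  [[0,0,0],[0,0,0],1],
  [[0,0,0],[0,0,0],1],
])

```text
clock: 13.27
tool_pos: [0.4666, -0.0878, 0.1202]
orientation: [180.0, 0.0, -95.0]
force: [0.0, 0.3, -5.1]
opening: 0.0497
gripper_force: 29.9
```

```bash
python3 go.py .466,-.089,.053,-95
python3 - <<'E'
from ov import *
c=np.array([.466,-.089]); snap('scene','s1'); snap('top','t1')
a=ov('t1',c,-5,.044,350,205,100,38,8); b=ov('s1',c,-5,.044,220,165,100,37,8)
cv2.imwrite('pics/ov2.png',np.vstack([a,b]))
E
```

```text
t 13.27 pos [ 0.4666 -0.0878  0.1202] rpy [180.   0. -95.] q [ 13.2   7.2 -32.   -0.  -50.9 -18.1] F [ 0.05  0.3  -5.08] open 0.0497
(0.466, -0.089, 0.053, -95.0) -> [ 1.2  0.5 67.2] [0. 0. 0.]
```

View pics/ov2.png

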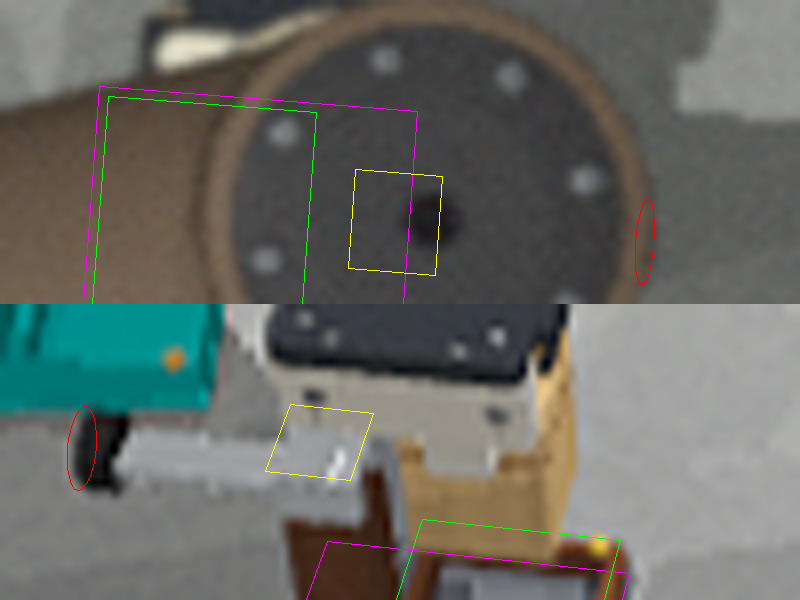

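The top view is blocked by the arm. The scene view shows the box upright and level above the pocket (box at about (480,500), pocket rim at (600,545)). I'll lower it gently.

move_arm([
  [[1,0.5,10],[0,0,0],1],
  [[1,0.5,25],[0,0,0],1],
  [[1,0.5,38],[0,0,0],1],
  [[1,0.5,48],[0,0,0],1],
  [[1,0.5,56],[0,0,0],1],
  [[1,0.5,62],[0,0,0],1],
  [[1,0.5,65],[0,0,0],1],
  [[1,0.5,65],[0,0,0],1],
  [[1,0.5,65],[0,0,0],1],
])

```text
clock: 14.12
tool_pos: [0.4664, -0.0892, 0.0557]
orientation: [-180.0, -0.0, -95.0]
force: [-0.4, -0.2, -4.4]
opening: 0.0499
gripper_force: 29.9
```

move_arm([
  [[0,0,1],[0,0,0],1],
  [[0,0,2],[0,0,0],1],
  [[0,0,3],[0,0,0],1],
  [[0,0,3.7],[0,0,0],1],
  [[0,0,3.7],[0,0,0],1],
  [[0,0,3.7],[0,0,0],1],
])

```text
clock: 14.62
tool_pos: [0.4663, -0.0894, 0.0521]
orientation: [-180.0, 0.0, -95.0]
force: [-3.4, -0.6, 2.5]
opening: 0.0495
gripper_force: 29.9
```

Contact at the floor height, so it's seated. I'll release and retreat straight up.

move_arm([
  [[0,0,0],[0,0,0],0.3],
  [[0,0,0],[0,0,0],0.15],
  [[0,0,0],[0,0,0],0],
  [[0,0,0],[0,0,0],0],
  [[0,0,0],[0,0,0],0],
  [[0,0,0],[0,0,0],0],
  [[0,0,0],[0,0,0],0],
  [[0,0,0],[0,0,0],0],
])

```text
clock: 15.28
tool_pos: [0.4662, -0.0893, 0.0517]
orientation: [-180.0, 0.0, -95.0]
force: [-0.5, 0.5, 0.3]
opening: 0.0872
gripper_force: 0.0
```

move_arm([
  [[0,0,-15],[0,0,0],0],
  [[0,0,-35],[0,0,0],0],
  [[0,0,-65],[0,0,0],0],
  [[0,0,-95],[0,0,0],0],
  [[0,0,-115],[0,0,0],0.5],
  [[0,0,-115],[0,0,0],1],
  [[0,0,-115],[0,0,0],1],
])

```text
clock: 15.87
tool_pos: [0.4668, -0.0892, 0.1679]
orientation: [-179.8, 0.1, -95.0]
force: [-0.3, -0.2, -0.9]
opening: 0.0729
gripper_force: 0.0
```

```bash
python3 go.py .4495,-.277,.167,-95
python3 - <<'E'
from ov import *
c=np.array([.466,-.089]); snap('scene','s2')
cv2.imwrite('pics/ov3.png',ov('s2',c,-5,.044,220,165,100,55,8))
E
```

```text
t 15.87 pos [ 0.4668 -0.0892  0.1679] rpy [-1.798e+02  1.000e-01 -9.500e+01] q [ 13.    4.  -28.4  -0.  -57.4 -18. ] F [-0.3  -0.21 -0.93] open 0.0729
(0.4495, -0.277, 0.167, -95.0) -> [188.6   0.9   0.7] [-0.2  0.1 -0. ]
```

View pics/ov3.png

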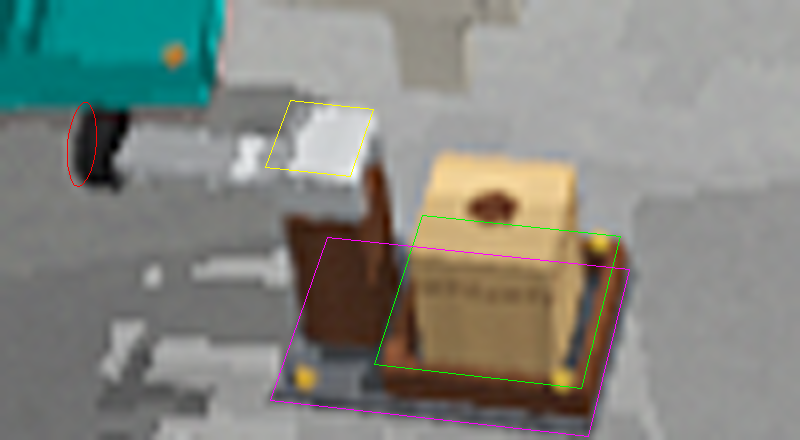

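The box stands upright in the pocket (about (490,270)), and the knob is at (100,145). Next I'll go behind the knob with the fingers closed.

move_arm([
  [[30,0,0],[0,0,0],1],
  [[68,0,0],[0,0,0],1],
  [[105,0,0],[0,0,0],1],
  [[142,0,0],[0,0,0],1],
  [[172,0,0],[0,0,0],1],
  [[188,0,0],[0,0,0],1],
  [[188,0,0],[0,0,0],1],
  [[188,0,0],[0,0,0],1],
])

```text
clock: 16.58
tool_pos: [0.4486, -0.2772, 0.165]
orientation: [179.8, 0.0, -95.1]
force: [1.2, -0.1, -0.2]
opening: 0.0156
gripper_force: 0.0
```

move_arm([
  [[0,0,25],[0,0,0],1],
  [[0,0,50],[0,0,0],1],
  [[0,0,75],[0,0,0],1],
  [[0,0,88],[0,0,0],1],
  [[0,0,88],[0,0,0],1],
  [[0,0,88],[0,0,0],1],
])

```text
clock: 17.08
tool_pos: [0.4493, -0.2758, 0.078]
orientation: [179.9, 0.0, -94.9]
force: [-0.5, 0.1, 0.8]
opening: 0.0003
gripper_force: 0.0
```

```bash
python3 go.py
python3 - <<'E'
from ov import *
c=np.array([.466,-.089]); snap('scene','s3')
cv2.imwrite('pics/ov4.png',ov('s3',c,-5,.044,205,155,100,60,8))
E
```

```text
t 17.08 pos [ 0.4493 -0.2758  0.078 ] rpy [179.9   0.  -94.9] q [-10.2  15.  -28.5   0.  -46.6   5.3] F [-0.54  0.1   0.82] open 0.0003
```

View pics/ov4.png

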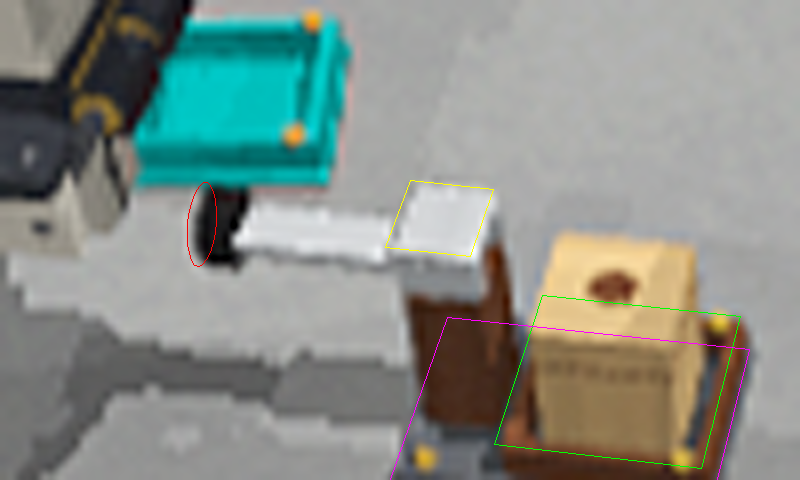

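The knob is clear at (215,225), with the fingers behind it to the left. I'll push along carrier +y (tool -x).

move_arm([
  [[-8,0,0],[0,0,0],1],
  [[-16,0,0],[0,0,0],1],
  [[-23,0,0],[0,0,0],1],
  [[-28,0,0],[0,0,0],1],
  [[-33,0,0],[0,0,0],1],
  [[-38,0,0],[0,0,0],1],
  [[-43,0,0],[0,0,0],1],
  [[-48,0,0],[0,0,0],1],
  [[-53,0,0],[0,0,0],1],
  [[-58,0,0],[0,0,0],1],
])

```text
clock: 17.97
tool_pos: [0.4552, -0.2185, 0.0789]
orientation: [-180.0, -0.0, -95.0]
force: [0.8, -3.5, 2.0]
opening: 0.0005
gripper_force: 1.7
```

move_arm([
  [[-2,0,0],[0,0,0],1],
  [[-4,0,0],[0,0,0],1],
  [[-6,0,0],[0,0,0],1],
  [[-8,0,0],[0,0,0],1],
  [[-8,0,0],[0,0,0],1],
])

```text
clock: 18.38
tool_pos: [0.4554, -0.2105, 0.0786]
orientation: [180.0, 0.0, -95.0]
force: [0.7, -1.0, 1.4]
opening: 0.0006
gripper_force: 0.6
```

move_arm([
  [[-1,0,0],[0,0,0],1],
  [[-2,0,0],[0,0,0],1],
  [[-3,0,0],[0,0,0],1],
  [[-4,0,0],[0,0,0],1],
  [[-5,0,0],[0,0,0],1],
])

```text
clock: 18.8
tool_pos: [0.4558, -0.2058, 0.0786]
orientation: [180.0, 0.0, -95.0]
force: [0.9, -3.5, -0.9]
opening: 0.0001
gripper_force: 1.6
```

move_arm([
  [[-1,0,0],[0,0,0],1],
  [[-2,0,0],[0,0,0],1],
  [[-3,0,0],[0,0,0],1],
])

```text
clock: 19.05
tool_pos: [0.456, -0.2028, 0.0786]
orientation: [180.0, 0.0, -95.0]
force: [0.7, -3.2, -1.4]
opening: 0.0003
gripper_force: 1.6
```

move_arm([
  [[-0.7,0,0],[0,0,0],1],
  [[-1.4,0,0],[0,0,0],1],
  [[-2,0,0],[0,0,0],1],
])

```text
clock: 19.3
tool_pos: [0.4561, -0.2023, 0.0787]
orientation: [180.0, -0.1, -95.0]
force: [1.9, -18.0, -5.6]
opening: 0.0002
gripper_force: 9.1
```

move_arm([
  [[-0.7,0,0],[0,0,0],1],
  [[-1.4,0,0],[0,0,0],1],
  [[-1.4,0,0],[0,0,0],1],
])

```text
clock: 19.55
tool_pos: [0.4561, -0.2021, 0.0788]
orientation: [179.9, -0.2, -95.0]
force: [1.2, -23.5, -5.9]
opening: 0.0003
gripper_force: 11.8
```

The stop is reached: force rose to 23 N with no further travel. I'll back off, rise and check.

move_arm([
  [[5,0,0],[0,0,0],1],
  [[25,0,0],[0,0,0],1],
  [[50,0,0],[0,0,0],1],
  [[60,0,-20],[0,0,0],1],
  [[60,0,-55],[0,0,0],1],
  [[60,0,-90],[0,0,0],1],
  [[70,0,-100],[0,0,0],1],
  [[100,0,-100],[0,0,0],1],
  [[120,0,-100],[0,0,0],1],
  [[120,0,-100],[0,0,0],1],
])

```text
clock: 20.38
tool_pos: [0.4457, -0.3209, 0.1786]
orientation: [180.0, 0.0, -95.1]
force: [-0.3, 0.2, 0.1]
opening: 0.0005
gripper_force: 0.0
```

```bash
python3 go.py
python3 - <<'E'
from ov import *
c=np.array([.467,-.089]); snap('scene','s4'); snap('top','t4')
a=ov('s4',c,-5,.0,200,160,230,100,3.4); b=ov('t4',c,-5,.0,230,125,230,75,3.4)
b=cv2.resize(cv2.imread('pics/t4.png')[125:260,230:460],(782,255*459//255))
cv2.imwrite('pics/ov5.png',cv2.resize(np.vstack([a,b]),(560,572)))
E
```

```text
t 20.38 pos [ 0.4457 -0.3209  0.1786] rpy [180.    0.  -95.1] q [-15.3  10.7 -18.9  -0.  -60.5  10.3] F [-0.29  0.2   0.13] open 0.0005
```

View pics/ov5.png

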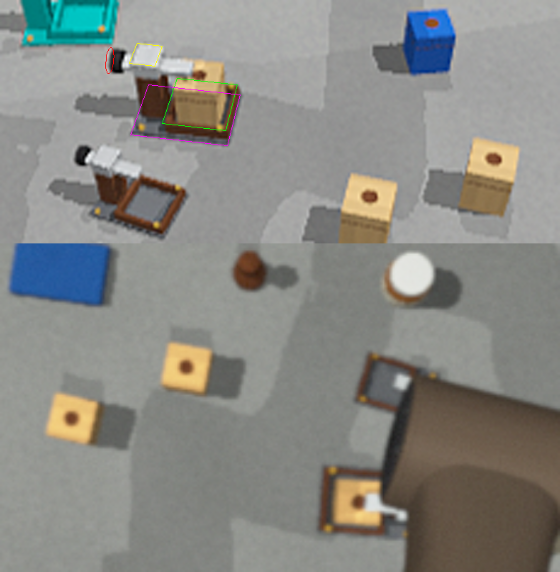

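The keeper bar reaches over the box (bar at about (375,503), box at (358,500)). The light boxes stand upright at (186,368) and (72,418), and the stamp, jar and tin haven't moved.

```bash
python3 -c "
from plant import ctrl
print(ctrl.close_job())"
```

```text
the job is handed in; nothing more can be done
None
```

I found the heavy box by weight (about 5 N, against about 2 N for the other two), stood it upright in the large brown carrier, pushed the keeper home against its stop, and handed the job in at about 20 s; the light boxes are upright and the stamp, jar and tin are where they were.

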